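# Set the nut and throw the cam lever of a hold-down clamp

### The job

The freshly glued brown carton in the hold-down clamp is still loose. With the red cam lever left open, turn the brass nut clockwise until you feel the rubber foot just begin to drag snugly on the carton, then let go and flip the lever all the way down to its stop, so that the carton is held firmly but not crushed. Leave the carton in its nest and the things around the clamp where they are, and let go of everything.

Things in the scene. Friction and masses are not known exactly. Their poses are not given: they have to be found in the camera images.
- clamp: blue steel hold-down clamp, fixed. Origin: centre of its base plate's underside, z up. Pillar at y = +70 mm with the lever in a fork on top; a blue arm (top at z = 100 mm) reaches from it to y = -65 mm, with the brass nut on it and a 48 mm rubber foot hanging below over the carton. The foot is sprung, 6 N per mm; throwing the lever lowers it 2.5 mm, adding about 13 N to the load the nut has set
- bed: aluminium base plate of the clamp, 136 x 222 x 12 mm (x, y, z), with the carton's nest of four low ledges (25 mm high over the table); origin and axes as the clamp's
- nut_centre (a point): centre of the knurled brass nut, 38 mm across, 30 mm high (z 103 to 133 mm), upright axis; axes as the clamp's, not turning. Clockwise from above lowers the foot 2 mm per rad, the nut stays at its height. The foot starts an unmeasured 2.5 to 7 mm above the carton. Nut torque 0.03 N m while the foot is free; the foot then rubs and each newton of its load adds about 0.02 N m
- lever (a joint): cam lever angle in rad: 0 = open, standing upright; 1.57 = closed at its stop, lying level. Needs about 2 to 3 N at the grip and stays where it is left
- lever_grip (a point): middle of the lever's red grip (12 mm thick across the swing, 22 mm wide, 52 mm long), 66 mm from the pivot; its z axis points along the lever to the tip (20 mm further), its x axis is the way the grip moves as the lever closes
- lever_pivot (a point): pivot of the lever, 128 mm over the table; axes as the clamp's. The lever turns about the y axis from upright (+z) to lying along the clamp's +x, its tip 86 mm from the pivot
- carton_centre (a point): centre of the loose brown carton, 105 x 68 x 40 mm (x, y, z), in its nest on the 12 mm plate with about 2 mm play, under the foot. Held right when the foot presses with 14 to 21 N after the lever is thrown, that is with 1 to 8 N (best about 4 N) set by the nut before; crushed above 25 N
- tape: brown roll of packing tape, 90 mm across and 48 mm high, standing by; origin under its centre
- bottle: brown dropper bottle, 33 mm across and 102 mm high, standing by; origin under its centre
- label_roll: white label roll, 74 mm across and 30 mm high, standing by; origin under its centre
- grey_carton: grey carton 88 x 62 x 52 mm, standing by; origin under its centre

How it is judged:
By the outcome, as a careful person would: the job done as asked, in the order asked, and still so for the second after the job is handed in, with the robot touching nothing.
It also fails if it takes over 67 s, if anything falls off the work surface, if the arm or the gripper's body presses on something with over 40 N, if the wrist force passes 120 N, or if a joint passes its speed limit or range.

### The arm

A 6-joint arm with a two-finger parallel gripper is mounted at the origin on a cart in front of the work surface, level with it; the furniture and walls round the work are solid. World frame = base frame: x ahead of the robot, y to its left, z up, the work surface at z = 0. Lengths are in mm, angles in degrees, forces in N, time in s.
With the tool pointing down it reaches from about 275 to 850 mm from the base axis. Payload 19 kg.
Tool frame: the origin (TCP) lies at the very end of the fingers, on their centre line; the grasp point (between the pads) lies 19 mm behind it; z points along the fingers, y is the line along which they close (so a half turn about z gives the same grasp; the last joint's range is limited). The gripper opens to 85 mm and grips with 20 to 120 N. Pads are 22 mm wide; open, the fingers measure 114 mm over their backs; the gripper's body (76 mm by 85 mm) begins 54 mm behind the grasp point. The pads swing forward as they close: fully open they stand 13 mm farther back than shut.
Start: joints at [-78.438, 8.623, 82.357, -0, 89.026, -7.678], TCP at [189.449, -542.858, 198.267] pointing down, gripper open.
Joint ranges: [-160.23, 160.23], [-39.13, 120.54], [6.94, 153.29], [-79.49, 259.48], [9.18, 160.14], [-161.06, 161.06]. Speed limits (degrees/s): [108.29, 108.29, 127.2, 172.46, 172.46, 172.46].

### API

Orientations are given as [roll, pitch, yaw] about the fixed x, y, z axes, in that order (R = Rz(yaw) Ry(pitch) Rx(roll)).
In Python, from plant import manip gives the robot as it stands.
- The arm moves only by the tool servo_tool, never from a script. Its argument "targets" is a list of rows, each a list of 7 numbers: the shift along the tool's x, y, z in m, then the turn, a rotation vector about the tool's x, y, z in rad, then the gripper command: -1 is shut, 1 is fully open, values between are in proportion. In form: [[dx, dy, dz, rx, ry, rz, hand], ...]. A call has 1 to 8 rows; each row shifts and turns the commanded pose from where the row before left it, along the tool's axes as they then stand; what a row does not reach is not made up. A row lasts 1/8 s, in which the tool goes at most 62.5 mm and 10.7 degrees, less where a joint would pass 70% of its speed; a pose out of reach is approached as far as the arm can. A call with a gripper value outside its range is refused whole. The fingers move at their own pace and stop on an object; "force" is the grip in N (left out, the last holds). Time passes only in rows, so rows that do not move let the fingers close. It gives the time, the measured TCP pose, the force, the opening and the grip force at its end, in the units of the state.
- manip.get_obs(): the state, without advancing time (a new reading comes with each control period).
- manip.grab_frame(name): name is "scene" or "side" or "wrist"; returns the picture (400x640x3 uint8, red, green, blue); there is no depth.
- manip.camera_info(name): a dict with "mtx" (3x3 intrinsics, pixels), "R" (3x3) and "t" (3): a world point X has camera coordinates R X + t. Camera axes: x right, y down, z forward; pixel columns grow to the right and rows downward; lengths in mm; the calibration is good to about 2 mm. A picture is of the moment at which its call begins: read the wrist's pose just before it. camera_info takes no time and is no camera call; for the wrist camera it gives the pose at the moment of the call.
- manip.finish_job(): hands the job in; it is judged then, once.
Trained networks look in the newest picture that a camera, given by its name, has taken for a name from the list of things; names that differ only in an ending like _2 or _b are one class to them, and where a whole thing is asked for, a point or a joint stands for the part that bears it (a point fixed in the world has none). Each returns a list of dicts, best first, with "conf" (0 to 1); they miss things now and then, are a little off and sometimes report something else, mostly with a low value. They report only what shows in the picture. A call takes as long as a camera call.
- manip.boxes_of(camera, thing): "position" ([column, row] in pixels, amid what is visible of it).
- manip.trace(camera, thing): "pixels" (400x640 bool, what is visible of it) and "position" ([column, row] in pixels, amid what is visible of it).
The state is a dict: "clock": time; "q": joint angles; "qvel": joint speeds; "joint_torque": joint torques, N m; "tool_pos": TCP position; "ee_rot": TCP orientation; "contact_force": force on the tool from outside, world axes, zero at the start; "moment": the same for the moment, N m; "gripper_width": finger opening in mm; "finger_force": force on a finger pad.
Only numpy, scipy, OpenCV 4.12 (cv2) and the standard library are available. Lean on these libraries where they do the work, as an engineer would, in place of code of your own. Each camera call takes 0.05 s, during which the arm holds its last target. There are 200 camera calls.

## Working session

There is one attempt and no reset: what is moved stays moved. The work goes in short steps, Python scripts to look and compute and a tool call to move; the robot and the scene stay as the last step left them, time stands still between calls to the robot, and variables do not carry over. Pictures are saved under pics/ and viewed, at most 10 in all, crops included, and the job is handed in when it is done.

Besides the shell and the picture viewer there is one more tool, called after "Call:" as name(argument=value, ...) on one line, values as JSON. servo_tool: Moves the arm, as the interface text tells. Its arguments: {"type":"object","properties":{"targets":{"type":"array"},"force":{"type":"number"}},"required":["targets"]}

```bash
mkdir -p pics; cat > h.py <<'E'
from plant import manip
import numpy as np, cv2
def cam(n):
    c=manip.camera_info(n); return [np.array(c[k],float) for k in("mtx","R","t")]
def ray(n,p):
    K,R,t=cam(n); d=R.T@np.linalg.solve(K,[p[0],p[1],1]); return -R.T@t,d/np.linalg.norm(d)
def onz(n,p,z):
    o,d=ray(n,p); return o+d*(z-o[2])/d[2]
def proj(n,X):
    K,R,t=cam(n); p=K@(R@np.array(X,float)+t); return p[:2]/p[2]
def tri(obs):
    A=np.zeros((3,3));b=np.zeros(3)
    for n,p in obs:
        o,d=ray(n,p);M=np.eye(3)-np.outer(d,d);A+=M;b+=M@o
    return np.linalg.solve(A,b)
def snap(n,f=None):
    im=manip.grab_frame(n)
    if f: cv2.imwrite("pics/"+f,im[...,::-1])
    return im
E
python3 - <<'E'
from h import *
for n in("scene","side"):
    snap(n,n+"0.png")
    K,R,t=cam(n);print(n,(-R.T@t).round(),K[0,0])
    for th in("clamp","nut_centre","lever_grip","lever_pivot","carton_centre","tape","bottle","label_roll","grey_carton"):
        r=manip.boxes_of(n,th)
        print(th,[(np.round(x["position"],1).tolist(),round(x["conf"],2)) for x in r[:2]])
print(manip.get_obs())
E
```

```text
scene [-191.  794.  881.] 415.33819840629906
clamp [([302.6, 213.2], 0.65)]
nut_centre [([303.3, 214.5], 0.78)]
lever_grip [([296.6, 199.4], 0.64)]
lever_pivot [([299.2, 213.4], 0.95)]
carton_centre [([327.2, 219.1], 0.55)]
tape [([282.5, 297.8], 0.57)]
bottle [([221.4, 254.6], 0.6)]
label_roll []
grey_carton [([348.8, 178.9], 0.92)]
side [  95.  880. 1014.] 440.4557983928796
clamp [([307.2, 228.2], 0.67)]
nut_centre [([308.0, 223.1], 0.88), ([317.2, 246.8], 0.23)]
lever_grip [([303.0, 212.7], 0.66), ([232.1, 281.9], 0.35)]
lever_pivot [([308.5, 223.2], 0.72)]
carton_centre [([332.2, 222.5], 0.91), ([307.9, 223.1], 0.53)]
tape [([318.5, 317.5], 0.82)]
bottle [([232.2, 280.1], 0.74), ([301.7, 211.4], 0.69)]
label_roll [([309.7, 224.4], 0.62), ([393.0, 201.5], 0.55)]
grey_carton [([336.2, 178.0], 0.64)]
{'clock': 1.0, 'q': array([-7.84392523e+01,  8.62196993e+00,  8.23552118e+01, -2.08719940e-03,
        8.90263063e+01, -7.67656722e+00]), 'qvel': array([ 0.07216692,  0.02889514,  0.003408  , -0.11348117, -0.02504589,
        0.0879869 ]), 'joint_torque': array([ 2.37817752e-03, -7.12794471e+01, -5.71049702e+01, -2.53287799e-04,
        1.27458734e-03,  9.83859138e-06]), 'tool_pos': array([ 189.4261921 , -542.8768747 ,  198.29210091]), 'ee_rot': array([-1.79996264e+02,  1.60225368e-03,  1.92373505e+01]), 'contact_force': array([-0.26354376,  0.75811811,  0.01682839]), 'moment': array([-0.00788156,  0.01435652, -0.02113613]), 'finger_force': 0.0, 'gripper_width': 85.45128507616393}
```

```bash
python3 - <<'E'
import cv2,numpy as np
a=cv2.imread("pics/scene0.png")[140:340,180:447];b=cv2.imread("pics/side0.png")[140:340,190:457]
f=lambda i:cv2.resize(i,(400,300),interpolation=3)
c=np.vstack([cv2.resize(a,(400,300),interpolation=3),cv2.resize(b,(400,300),interpolation=3)])
c=np.hstack([cv2.resize(a,(800,600))]);cv2.imwrite("pics/a.png",c);cv2.imwrite("pics/b.png",cv2.resize(b,(800,600)))
E
```

```text
(no output)
```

View pics/a.png

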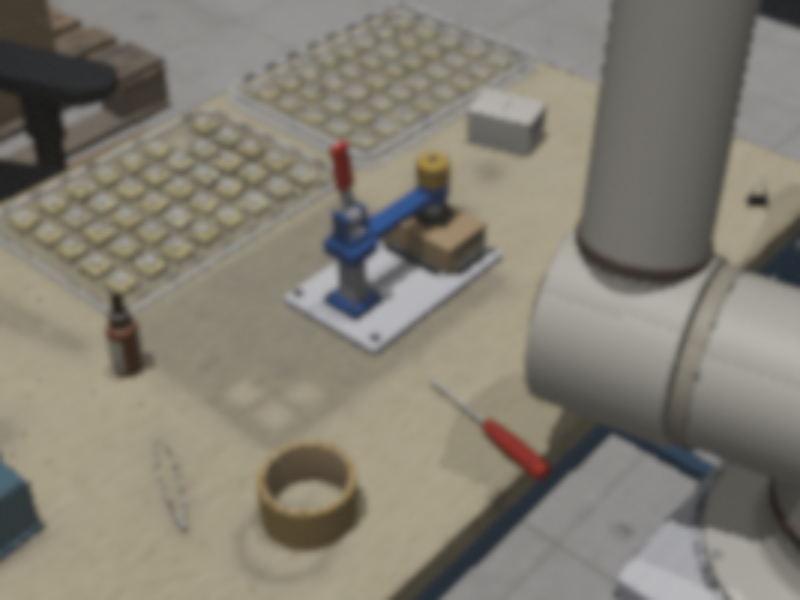

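View pics/b.png

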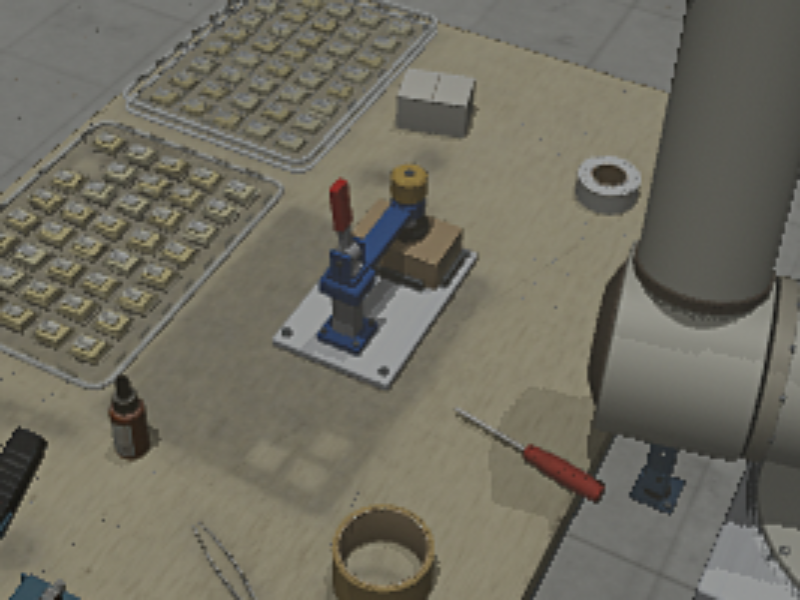

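The scene view (crop scaled 3×, origin 180,140) shows the nut at about px (324,197), the upright red grip at (294,196) and plate corners at (275.5,239), (305,257) and (347,224.5). In the side view the nut is at (326.5,201) and the grip at (304,209). The networks' nut and pivot hits sit on the whole clamp, so I use these hand-read points.

```bash
python3 - <<'E'
from h import *
S=lambda x,y:(180+x/2.996,140+y/3.);D=lambda x,y:(190+x/2.996,140+y/3.)
N=tri([("scene",S(432,171)),("side",D(409,184))]);print("nut tri",N)
for n,p in(("scene",S(432,171)),("side",D(409,184))):print(onz(n,p,118))
G=tri([("scene",S(342,167)),("side",D(341,206))]);print("grip",G)
for n,p in(("scene",S(342,167)),("side",D(341,206))):print(onz(n,p,194))
for n,P,pts in(("scene",S,[(286,297),(375,351),(500,253)]),("side",D,[(273,340),(387,385),(477,257)])):
    c=[onz(n,P(*q),12) for q in pts];print(np.round(c),[np.linalg.norm(c[1]-c[0]),np.linalg.norm(c[2]-c[1])],"ctr",(c[0]+c[2])/2)
    d=c[1]-c[2];print("yaw+y dir",np.degrees(np.arctan2(d[1],d[0])), "xdir",np.degrees(np.arctan2(*(c[1]-c[0])[1::-1])))
for o,l in(("grey_carton",26),("bottle",50),("tape",24),("label_roll",15)):
    p={"grey_carton":(336.2,178),"bottle":(232.2,280.1),"tape":(318.5,317.5),"label_roll":(393,201.5)}[o];print(o,onz("side",p,l).round())
E
```

```text
nut tri [566.52706888 -86.89317269 111.55029547]
[559.6275675  -78.08925606 118.        ]
[563.39920114 -81.35994904 118.        ]
grip [572.15505864  48.29808756 181.34024805]
[558.13519944  62.2633589  194.        ]
[564.99070109  60.48110195 194.        ]
[[ 622.   95.   12.]
 [ 488.   95.   12.]
 [ 494. -121.   12.]] [np.float64(133.9367621702134), np.float64(216.67182902426566)] ctr [557.92569276 -13.11800303  12.        ]
yaw+y dir 91.38497034354299 xdir 179.76988412988874
[[ 626.   97.   12.]
 [ 494.   94.   12.]
 [ 495. -120.   12.]] [np.float64(132.2118544563468), np.float64(213.8075852060042)] ctr [560.67148561 -11.68230023  12.        ]
yaw+y dir 90.17917269530803 xdir -178.72410826700187
grey_carton [ 642. -318.   26.]
bottle [672. 280.  50.]
tape [410. 257.  24.]
label_roll [ 411. -306.   15.]
```

Call:
servo_tool(targets=[[0.042,-0.0263,-0.003,0,0,0,1],[0.042,-0.0263,-0.003,0,0,0,1],[0.042,-0.0263,-0.003,0,0,0,1],[0.042,-0.0263,-0.003,0,0,0,1],[0.042,-0.0263,-0.003,0,0,0,1],[0.042,-0.0263,-0.003,0,0,0,1],[0.042,-0.0263,-0.003,0,0,0,1],[0.042,-0.0263,-0.003,0,0,0,1]])

```text
clock: 2.0
tool_pos: [438.2, -232.1, 222.6]
ee_rot: [180.0, -0.0, 19.2]
contact_force: [0.2, -1.0, 0.2]
gripper_width: 85.3
finger_force: 0.0
```

Call:
servo_tool(targets=[[0.042,-0.0263,-0.003,0,0,0,1],[0.042,-0.0263,-0.003,0,0,0,1],[0.042,-0.0263,-0.003,0,0,0,1],[0.042,-0.0263,-0.003,0,0,0,1],[0,0,0,0,0,-0.18,1],[0,0,0,0,0,-0.18,1],[0,0,0,0,0,-0.18,1],[0,0,0,0,0,-0.18,1]])

```text
clock: 3.0
tool_pos: [561.3, -78.7, 234.3]
ee_rot: [-180.0, -0.0, 60.8]
contact_force: [0.3, -0.4, -0.6]
gripper_width: 85.5
finger_force: 0.0
```

Call:
servo_tool(targets=[[0,0,0,0,0,-0.18,1],[0,0,0,0,0,-0.18,1],[0,0,0,0,0,-0.18,1],[0,0,0,0,0,-0.18,1],[0,0,0,0,0,-0.18,1],[0,0,0,0,0,-0.18,1],[0,0,0,0,0,-0.18,1],[0,0,0,0,0,-0.18,1]])

```text
clock: 4.0
tool_pos: [561.3, -78.8, 234.3]
ee_rot: [180.0, -0.0, 143.3]
contact_force: [0.8, -0.5, -0.2]
gripper_width: 85.2
finger_force: 0.0
```

Call:
servo_tool(targets=[[0,0,0,0,0,-0.18,1],[0,0,0,0,0,-0.18,1],[0,0,0,0,0,-0.18,1],[0,0,0,0,0,-0.18,1],[0,0,0,0,0,-0.18,1],[0,0,0,0,0,-0.18,1],[0,0,0,0,0,-0.18,1],[0,0,0,0,0,-0.1,1]])

```text
clock: 5.0
tool_pos: [561.3, -78.8, 234.3]
ee_rot: [180.0, 0.0, -138.8]
contact_force: [-0.2, -0.2, -0.2]
gripper_width: 85.6
finger_force: 0.0
```

```bash
python3 - <<'E'
from h import *
o=manip.get_obs();print(o)
snap("wrist","w1.png")
K,R,t=cam("wrist");print(K,(-R.T@t),R)
for th in("nut_centre","lever_grip"):
    print(th,[(np.round(x["position"],1).tolist(),round(x["conf"],2)) for x in manip.boxes_of("wrist",th)[:2]])
print("expected nut top",proj("wrist",[561,-79,133]))
E
```

```text
{'clock': 5.0, 'q': array([-1.57847376e+01,  7.10710897e+00,  7.99478393e+01,  4.48016547e-03,
        9.29501292e+01, -1.46970068e+02]), 'qvel': array([-5.13628796e-02, -7.49063385e-03,  3.44001113e-02,  5.45957168e-03,
       -7.10529031e-04, -4.34979887e+01]), 'joint_torque': array([-1.24916944e-03, -6.92879105e+01, -5.75934970e+01,  2.60238612e-04,
        5.18567067e-04,  1.43985406e+00]), 'tool_pos': array([561.28968702, -78.82906669, 234.28593154]), 'ee_rot': array([ 1.79993304e+02,  9.83559812e-04, -1.38814439e+02]), 'contact_force': array([-0.23992965, -0.17122014, -0.15689429]), 'moment': array([ 0.00828146, -0.00619367, -0.01180839]), 'finger_force': 0.0, 'gripper_width': 85.63939706041072}
[[351.18910959   0.         317.43610505]
 [  0.         351.18910959 200.53021613]
 [  0.           0.           1.        ]] [ 502.3118749  -130.16654337  410.80591598] [[-6.61077120e-01  7.50317877e-01 -3.53609712e-04]
 [ 7.13716252e-01  6.28974051e-01  3.08221925e-01]
 [ 2.31486832e-01  2.03506086e-01 -9.51314417e-01]]
nut_centre [([362.9, 218.6], 0.87)]
lever_grip [([362.9, 217.1], 0.16)]
expected nut top [317.04773434 186.45708232]
```

View pics/w1.png

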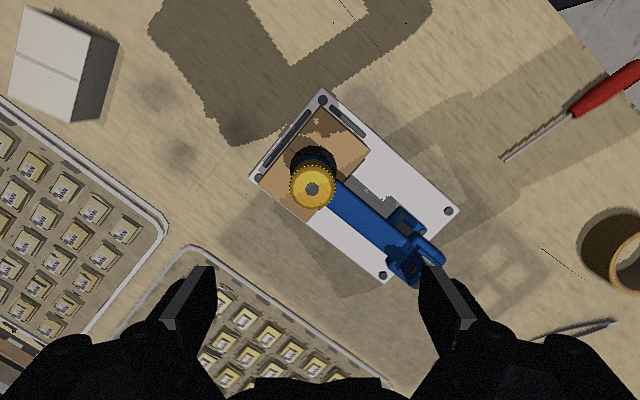

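Wrist view: nut top at px (312,189), plate corners at (322,88), (460,210), (385,283) and (249,179); the lever is at about (430,260), seen end-on.

```bash
python3 - <<'E'
from h import *
im=manip.grab_frame("wrist")
hsv=cv2.cvtColor(im,cv2.COLOR_RGB2HSV)
m=cv2.inRange(hsv,(18,130,120),(32,255,255));m[:140]=0;m[230:]=0;m[:,:280]=0;m[:,345:]=0
c=max(cv2.findContours(m,0,1)[0],key=cv2.contourArea);print(cv2.minEnclosingCircle(c),cv2.boundingRect(c))
o=manip.get_obs();print(o["tool_pos"],o["ee_rot"],o["q"][5])
N=onz("wrist",(312,189),133);print("nut",N)
c=[onz("wrist",p,12)[:2] for p in[(322,88),(460,210),(385,283),(249,179)]]
c=np.array(c);print(c.round(1),"ctr",c.mean(0),np.linalg.norm(np.roll(c,-1,0)-c,axis=1))
d=(c[1]+c[2]-c[0]-c[3]);print("y dir",np.degrees(np.arctan2(d[1],d[0])))
E
```

```text
((311.6949462890625, 186.7852020263672), 23.3367919921875) (289, 166, 47, 44)
[561.30480677 -78.80297325 234.30200272] [ 1.79993977e+02  5.11534242e-03 -1.39227545e+02] -146.5557915451909
nut [565.35501007 -80.73086282 133.        ]
[[ 499.6 -125. ]
 [ 496.8   92.6]
 [ 627.6   93.9]
 [ 631.9 -123.3]] ctr [563.98589701 -15.44069859] [217.62984384 130.8493927  217.24074454 132.37089653]
y dir 90.92950302051405
```

Call:
servo_tool(targets=[[-0.0018,-0.0039,0.03,0,0,0,1],[0,0,0.04,0,0,0,1],[0,0,0.04,0,0,0,1],[0,0,0.0175,0,0,0,1],[0,0,0,0,0,0,1],[0,0,0,0,0,0,1]])

```text
clock: 5.95
tool_pos: [566.0, -80.8, 108.5]
ee_rot: [-179.9, 0.1, -139.1]
contact_force: [0.6, 0.6, 0.5]
gripper_width: 85.4
finger_force: 0.0
```

```bash
python3 - <<'E'
from h import *
o=manip.get_obs();print(o["tool_pos"],o["contact_force"],o["moment"],o["qvel"])
snap("wrist","w2.png")
E
```

```text
[565.99899032 -80.78328129 108.46742375] [0.62476162 0.59092438 0.45684925] [-0.01487012  0.05185211  0.01557604] [ 0.0222669  -0.24675928 -0.08485195  0.00820925 -0.25965883 -0.19615599]
```

View pics/w2.png

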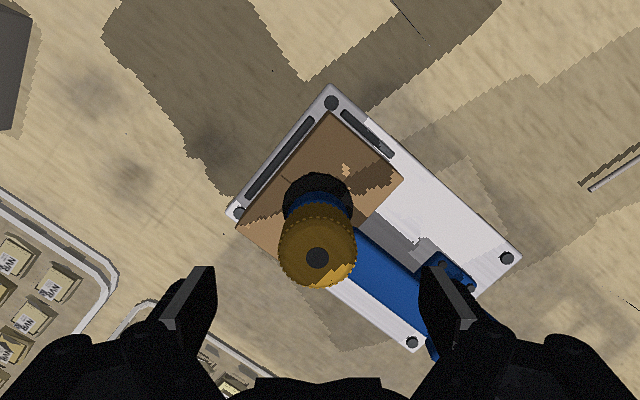

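The nut top sits at px (317,258), midway between the fingers (215 and 420, midpoint 317.5), so it is centred along the closing line. I close gently and check the forces.

Call:
servo_tool(targets=[[0,0,0.001,0,0,0,-0.1],[0,0,0,0,0,0,-0.3],[0,0,0,0,0,0,-0.4],[0,0,0,0,0,0,-0.4],[0,0,0,0,0,0,-0.4],[0,0,0,0,0,0,-0.4]], force=25)

```text
clock: 6.75
tool_pos: [565.2, -80.6, 105.8]
ee_rot: [180.0, 0.0, -139.1]
contact_force: [-0.4, 0.2, -0.7]
gripper_width: 26.3
finger_force: 0.0
```

```bash
cat > m.py <<'E'
from h import *
o=manip.get_obs();print(o["clock"],"p",o["tool_pos"].round(2),"F",o["contact_force"].round(2),"M",o["moment"].round(3),"w",round(o["gripper_width"],2),round(o["finger_force"],1),"yaw",o["ee_rot"][2].round(2),"q6",o["q"][5].round(1),"t6",o["joint_torque"][5].round(3))
E
python3 - <<'E'
from h import *
print("nut",onz("wrist",(317,258),133))
exec(open("m.py").read())
E
```

```text
nut [564.0609765  -81.28310822 133.        ]
6.75 p [565.2  -80.56 105.77] F [-0.4   0.16 -0.68] M [-0.036 -0.01   0.051] w 26.26 0.0 yaw -139.08 q6 -146.8 t6 0.0
```

```bash
python3 - <<'E'
from h import *
im=snap("wrist","w3.png")
exec(open("m.py").read())
E
```

```text
6.8 p [565.22 -80.58 105.82] F [ 0.26  0.47 -0.23] M [ 0.029 -0.024 -0.015] w 25.42 0.0 yaw -139.08 q6 -146.8 t6 0.0
```

View pics/w3.png

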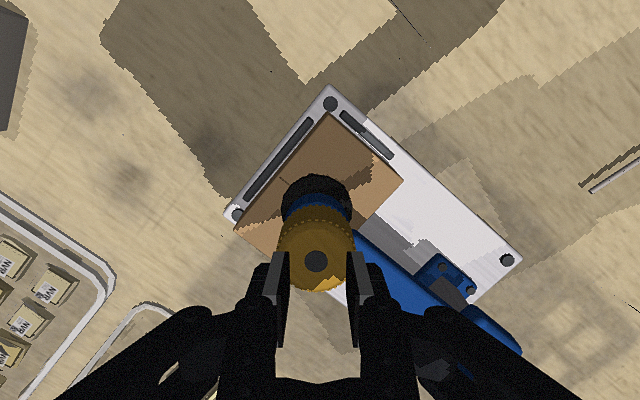

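```bash
python3 - <<'E'
from h import *
w=cv2.imread("pics/w3.png")[225:375,220:420]
s=snap("side")[...,::-1].copy()
T=manip.get_obs()["tool_pos"];p=proj("side",T);q=proj("wrist",T);print(p,q, proj("side",[565,-80.6,133]))
x,y=int(p[0])-50,int(p[1])-75
a=cv2.resize(s[y:y+110,x:x+73],(400,600),interpolation=0)
sc=400/73;cv2.circle(a,(int((p[0]-x)*sc),int((p[1]-y)*600/110)),4,(255,0,255),1)
b=cv2.resize(w,(400,300),interpolation=2);cv2.circle(b,(int((q[0]-220)*2),int((q[1]-225)*2)),4,(255,0,255),1)
cv2.imwrite("pics/c.png",np.hstack([a,np.vstack([b,b*0])]))
E
```

```text
[325.78583061 204.22767021] [316.70867614 237.14921158] [326.08733997 197.65497822]
```

View pics/c.png

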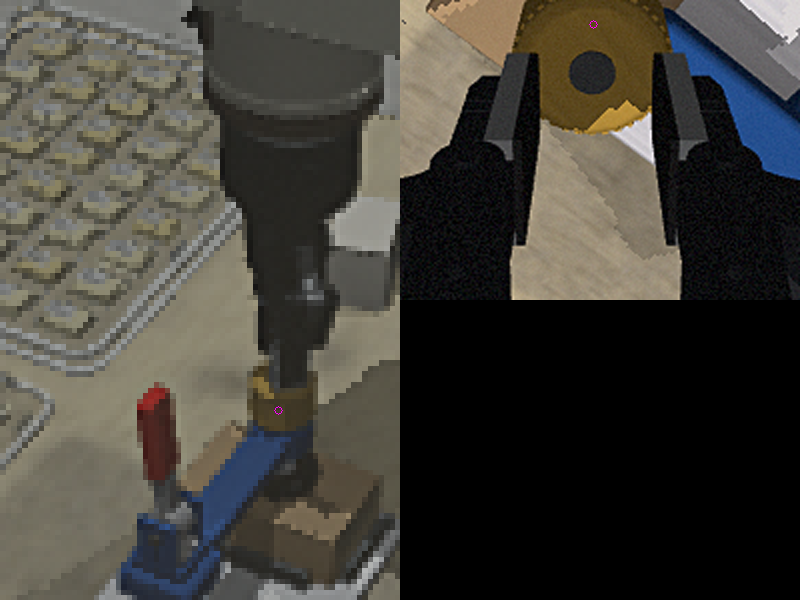

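The side view and wrist zoom agree: the finger ends (wrist px 289 and 346, row 252) hover about 8 mm over the nut top. They are roughly 30 mm short of the nominal TCP, so the fingers closed on air. I'll open, go 30 mm lower in steps while watching the force, and close again.

Call:
servo_tool(targets=[[0,0,0,0,0,0,1],[0,0,0,0,0,0,1],[0,0,0,0,0,0,1],[0,0,0,0,0,0,1],[0,0,0,0,0,0,1],[0,0,0.01,0,0,0,1],[0,0,0.01,0,0,0,1],[0,0,0,0,0,0,1]])

```text
clock: 7.85
tool_pos: [564.6, -80.4, 84.5]
ee_rot: [179.9, -0.1, -139.1]
contact_force: [0.5, -0.2, 0.1]
gripper_width: 85.4
finger_force: 0.0
```

Call:
servo_tool(targets=[[0,0,0.005,0,0,0,1],[0,0,0.005,0,0,0,1],[0,0,0,0,0,0,0.5],[0,0,0,0,0,0,0.2],[0,0,0,0,0,0,-0.2],[0,0,0,0,0,0,-0.3],[0,0,0,0,0,0,-0.3],[0,0,0,0,0,0,-0.3]])

```text
clock: 8.85
tool_pos: [565.8, -81.1, 76.4]
ee_rot: [-179.9, 0.0, -139.1]
contact_force: [3.1, -3.9, 1.8]
gripper_width: 37.3
finger_force: 26.0
```

```bash
python3 m.py
```

```text
8.85 p [565.81 -81.14  76.38] F [ 3.14 -3.87  1.79] M [-0.714 -0.528  0.03 ] w 37.25 26.0 yaw -139.09 q6 -146.8 t6 0.013
```

Gripped at 37 mm. I relieve the small side load along −tool y.

Call:
servo_tool(targets=[[0,-0.0005,0,0,0,0,-0.3],[0,0,0,0,0,0,-0.3],[0,0,0,0,0,0,-0.3]])

```text
clock: 9.22
tool_pos: [565.9, -81.1, 76.3]
ee_rot: [-180.0, 0.0, -139.1]
contact_force: [0.2, -2.7, 5.7]
gripper_width: 37.0
finger_force: 26.4
```

```bash
python3 m.py
```

```text
9.225 p [565.86 -81.14  76.3 ] F [ 0.24 -2.66  5.69] M [-0.411 -0.055  0.027] w 37.0 26.4 yaw -139.08 q6 -146.8 t6 -0.021
```

Call:
servo_tool(targets=[[0,0,0,0,0,0.1,-0.3],[0,0,0,0,0,0.1,-0.3],[0,0,0,0,0,0.1,-0.3],[0,0,0,0,0,0.1,-0.3]])

```text
clock: 9.72
tool_pos: [566.1, -81.5, 76.4]
ee_rot: [-179.9, 0.1, -162.2]
contact_force: [3.3, -6.0, 3.8]
gripper_width: 37.3
finger_force: 26.3
```

```bash
python3 m.py
```

```text
9.725 p [566.07 -81.52  76.36] F [ 3.34 -5.97  3.82] M [-1.019 -0.45   0.03 ] w 37.33 26.3 yaw -162.19 q6 -123.7 t6 -2.608
```

Call:
servo_tool(targets=[[0,0,0,0,0,0.1,-0.3],[0,0,0,0,0,0.1,-0.3],[0,0,0,0,0,0.1,-0.3],[0,0,0,0,0,0.1,-0.3]])

```text
clock: 10.22
tool_pos: [566.1, -82.0, 76.3]
ee_rot: [-179.9, 0.1, 174.9]
contact_force: [3.3, -9.8, 3.7]
gripper_width: 37.1
finger_force: 26.3
```

```bash
python3 m.py; python3 -c "
from h import *
for i in range(4):
  manip.grab_frame('wrist');exec(open('m.py').read())"
```

```text
10.225 p [566.11 -81.95  76.35] F [ 3.26 -9.84  3.68] M [-1.523 -0.503  0.053] w 37.14 26.3 yaw 174.88 q6 -100.8 t6 -2.605
10.275 p [566.13 -81.99  76.34] F [ 3.05 -9.08  3.55] M [-1.461 -0.476 -0.037] w 37.1 26.3 yaw 174.56 q6 -100.5 t6 -2.101
10.325 p [566.12 -81.97  76.37] F [ 3.13 -8.38  2.96] M [-1.492 -0.524 -0.026] w 37.22 26.3 yaw 174.88 q6 -100.8 t6 2.187
10.375 p [566.11 -81.97  76.33] F [ 2.76 -9.57  3.41] M [-1.546 -0.474  0.045] w 37.02 26.3 yaw 175.01 q6 -100.9 t6 0.856
10.425 p [566.12 -81.96  76.32] F [ 3.2  -9.11  2.62] M [-1.473 -0.557 -0.038] w 36.77 26.3 yaw 175.05 q6 -100.9 t6 0.225
```

Call:
servo_tool(targets=[[-0.0004,-0.0012,0,0,0,0.1,-0.3],[0,0,0,0,0,0.1,-0.3],[0,0,0,0,0,0.05,-0.3],[0,0,0,0,0,0.05,-0.3]])

```text
clock: 10.92
tool_pos: [566.1, -82.4, 76.3]
ee_rot: [-180.0, 0.0, 157.8]
contact_force: [-0.2, -2.8, 5.9]
gripper_width: 37.0
finger_force: 26.4
```

```bash
cat > s.py <<'E'
from h import *
import sys
def g():
    o=manip.get_obs();return o["moment"][2],o["ee_rot"][2],o["contact_force"]
r=[g()]
for i in range(int(sys.argv[1]) if len(sys.argv)>1 else 1):
    manip.grab_frame("wrist");r.append(g())
print("yaw",[round(a[1],1) for a in r],"Mz",[round(a[0],3) for a in r],"F",r[-1][2].round(1))
with open("log.txt","a") as f:
    for a in r:f.write(f"{a[1]} {a[0]}\n")
E
python3 s.py
```

```text
yaw [np.float64(157.8), np.float64(157.6)] Mz [np.float64(0.059), np.float64(-0.026)] F [-0.3 -2.6  6. ]
```

Call:
servo_tool(targets=[[0,0,0,0,0,0.05,-0.3],[0,0,0,0,0,0.05,-0.3]])

```text
clock: 11.22
tool_pos: [566.0, -82.5, 76.3]
ee_rot: [-180.0, 0.0, 152.1]
contact_force: [-0.2, -2.8, 6.5]
gripper_width: 37.1
finger_force: 26.4
```

```bash
python3 s.py
```

```text
yaw [np.float64(152.1), np.float64(151.9)] Mz [np.float64(-0.044), np.float64(-0.059)] F [-0.9 -3.1  5.5]
```

Call:
servo_tool(targets=[[0,0,0,0,0,0.05,-0.3],[0,0,0,0,0,0.05,-0.3]])

```text
clock: 11.52
tool_pos: [566.0, -82.6, 76.3]
ee_rot: [-180.0, 0.0, 146.3]
contact_force: [-0.9, -4.9, 6.6]
gripper_width: 36.9
finger_force: 26.5
```

```bash
python3 s.py
```

```text
yaw [np.float64(146.3), np.float64(146.2)] Mz [np.float64(0.0), np.float64(-0.04)] F [-0.8 -4.1  6.3]
```

Call:
servo_tool(targets=[[-0.0003,-0.0004,0,0,0,0.05,-0.3],[0,0,0,0,0,0.05,-0.3]])

```text
clock: 11.82
tool_pos: [565.9, -82.7, 76.3]
ee_rot: [180.0, 0.0, 140.6]
contact_force: [-1.5, -1.7, 8.4]
gripper_width: 36.8
finger_force: 26.6
```

```bash
python3 s.py 3
```

```text
yaw [np.float64(140.6), np.float64(140.5), np.float64(140.6), np.float64(140.7)] Mz [np.float64(0.092), np.float64(-0.03), np.float64(-0.021), np.float64(-0.052)] F [-1.9 -2.   6.9]
```

Call:
servo_tool(targets=[[0,0,0,0,0,0.05,-0.3],[0,0,0,0,0,0.05,-0.3]])

```text
clock: 12.22
tool_pos: [565.8, -82.8, 76.3]
ee_rot: [-180.0, 0.0, 134.9]
contact_force: [-3.7, -1.8, 6.4]
gripper_width: 36.9
finger_force: 26.6
```

```bash
python3 s.py 3
```

```text
yaw [np.float64(134.9), np.float64(134.7), np.float64(134.9), np.float64(134.9)] Mz [np.float64(0.053), np.float64(0.006), np.float64(-0.035), np.float64(-0.077)] F [-3.9 -2.5  6.9]
```

Call:
servo_tool(targets=[[0,0,0,0,0,0.05,-0.3],[0,0,0,0,0,0.05,-0.3]])

```text
clock: 12.62
tool_pos: [565.7, -82.9, 76.3]
ee_rot: [-180.0, 0.0, 129.2]
contact_force: [-4.1, -3.4, 7.3]
gripper_width: 37.2
finger_force: 26.6
```

```bash
python3 s.py 3
```

```text
yaw [np.float64(129.2), np.float64(129.0), np.float64(129.2), np.float64(129.2)] Mz [np.float64(0.123), np.float64(0.004), np.float64(0.006), np.float64(-0.119)] F [-3.9 -3.1  8. ]
```

Call:
servo_tool(targets=[[0,0,0,0,0,0.02,-0.3]])

```text
clock: 12.9
tool_pos: [565.7, -82.9, 76.3]
ee_rot: [-180.0, 0.0, 128.1]
contact_force: [-4.0, -2.4, 7.8]
gripper_width: 37.6
finger_force: 26.6
```

```bash
python3 s.py 0
```

```text
yaw [np.float64(128.1)] Mz [np.float64(0.094)] F [-4.  -2.4  7.8]
```

Call:
servo_tool(targets=[[0,0,0,0,0,0.02,-0.3]])

```text
clock: 13.02
tool_pos: [565.7, -82.9, 76.3]
ee_rot: [-180.0, 0.0, 126.9]
contact_force: [-3.6, -3.1, 7.4]
gripper_width: 37.1
finger_force: 26.6
```

```bash
python3 s.py 0
```

```text
yaw [np.float64(126.9)] Mz [np.float64(0.117)] F [-3.6 -3.1  7.4]
```

Call:
servo_tool(targets=[[0,0,0,0,0,0.02,-0.3]])

```text
clock: 13.15
tool_pos: [565.7, -82.9, 76.3]
ee_rot: [-180.0, 0.0, 125.8]
contact_force: [-4.1, -2.6, 8.3]
gripper_width: 37.0
finger_force: 26.6
```

```bash
python3 s.py 0
```

```text
yaw [np.float64(125.8)] Mz [np.float64(0.103)] F [-4.1 -2.6  8.3]
```

Call:
servo_tool(targets=[[0,0,0,0,0,0.02,-0.3]])

```text
clock: 13.28
tool_pos: [565.7, -82.9, 76.3]
ee_rot: [-180.0, 0.0, 124.6]
contact_force: [-3.8, -2.9, 9.1]
gripper_width: 37.1
finger_force: 26.6
```

```bash
python3 s.py 0
```

```text
yaw [np.float64(124.6)] Mz [np.float64(0.071)] F [-3.8 -2.9  9.1]
```

Call:
servo_tool(targets=[[0,0,0,0,0,0.02,-0.3]])

```text
clock: 13.4
tool_pos: [565.7, -83.0, 76.3]
ee_rot: [-180.0, 0.0, 123.5]
contact_force: [-4.3, -3.1, 7.8]
gripper_width: 37.3
finger_force: 26.7
```

```bash
python3 s.py 3
```

```text
yaw [np.float64(123.5), np.float64(123.4), np.float64(123.5), np.float64(123.5)] Mz [np.float64(0.079), np.float64(0.062), np.float64(-0.01), np.float64(0.001)] F [-4.7 -3.6  8.2]
```

Call:
servo_tool(targets=[[0,0,0,0,0,0.02,-0.3]])

```text
clock: 13.68
tool_pos: [565.6, -83.0, 76.3]
ee_rot: [-180.0, 0.0, 122.4]
contact_force: [-4.4, -3.9, 7.8]
gripper_width: 36.9
finger_force: 26.7
```

```bash
python3 s.py 0
```

```text
yaw [np.float64(122.4)] Mz [np.float64(0.11)] F [-4.4 -3.9  7.8]
```

Call:
servo_tool(targets=[[0,0,0,0,0,0.02,-0.3]])

```text
clock: 13.8
tool_pos: [565.6, -83.0, 76.3]
ee_rot: [-180.0, 0.0, 121.2]
contact_force: [-4.2, -3.3, 8.3]
gripper_width: 37.2
finger_force: 26.7
```

```bash
python3 s.py 0
```

```text
yaw [np.float64(121.2)] Mz [np.float64(0.149)] F [-4.2 -3.3  8.3]
```

Call:
servo_tool(targets=[[0,0,0,0,0,0.02,-0.3]])

```text
clock: 13.92
tool_pos: [565.6, -83.0, 76.3]
ee_rot: [-180.0, 0.0, 120.0]
contact_force: [-6.3, -3.6, 9.8]
gripper_width: 37.1
finger_force: 26.7
```

```bash
python3 s.py 0
```

```text
yaw [np.float64(120.0)] Mz [np.float64(0.138)] F [-6.3 -3.6  9.8]
```

Call:
servo_tool(targets=[[0,0,0,0,0,0.02,-0.3]])

```text
clock: 14.05
tool_pos: [565.6, -83.0, 76.3]
ee_rot: [-180.0, 0.0, 118.9]
contact_force: [-5.8, -3.8, 8.2]
gripper_width: 36.9
finger_force: 26.7
```

```bash
python3 s.py 0
```

```text
yaw [np.float64(118.9)] Mz [np.float64(0.15)] F [-5.8 -3.8  8.2]
```

Mz rose from about 0.03 to about 0.13–0.14 N·m, with the drag starting near yaw 140°. That puts the load at about 5 N, inside the 1–8 N window. I'll let go, rise, turn to yaw 90°, shut the fingers and go to the lever's open side.

Call:
servo_tool(targets=[[0,0,0,0,0,0,0.2],[0,0,0,0,0,0,0.8],[0,0,0,0,0,0,1],[0,0,0,0,0,0,1],[0,0,0,0,0,0,1],[0,0,-0.02,0,0,0,1],[0,0,-0.04,0,0,0,1],[0,0,-0.05,0,0,0,1]])

```text
clock: 15.05
tool_pos: [565.4, -82.5, 186.4]
ee_rot: [-179.9, -0.1, 118.9]
contact_force: [1.1, -0.3, -0.1]
gripper_width: 85.0
finger_force: 0.0
```

Call:
servo_tool(targets=[[0,0,-0.04,0,0,0.17,1],[0,0,0,0,0,0.17,1],[0,0,0,0,0,0.164,1],[0.035,-0.018,0,0,0,0,0],[0.035,-0.018,0,0,0,0,-1],[0.035,-0.018,0,0,0,0,-1],[0.031,-0.018,0,0,0,0,-1],[0,0,0,0,0,0,-1]])

```text
clock: 16.05
tool_pos: [492.9, 54.9, 226.3]
ee_rot: [180.0, -0.0, 90.2]
contact_force: [0.5, -0.5, 0.4]
gripper_width: 0.1
finger_force: 0.0
```

Call:
servo_tool(targets=[[0,0,0,0,0,0,-1],[0,0,0,0,0,0,-1],[0,0,0,0,0,0,-1]])

```text
clock: 16.42
tool_pos: [494.0, 52.7, 225.6]
ee_rot: [-180.0, -0.0, 90.0]
contact_force: [0.1, -0.2, -0.8]
gripper_width: -0.2
finger_force: 0.0
```

```bash
python3 m.py; python3 - <<'E'
from h import *
w=snap("wrist")[...,::-1].copy();s=snap("side")[...,::-1]
T=manip.get_obs()["tool_pos"]
for X in([563.5,54,168],[563.5,54,214],T,T+[0,0,28]):
    p=proj("wrist",X);print(p,proj("side",X));cv2.circle(w,tuple(int(v) for v in p),4,(255,0,255),1)
cv2.imwrite("pics/d.png",np.vstack([cv2.resize(w,(480,300)),cv2.resize(s[100:300,200:520],(480,300))]))
E
```

```text
16.425 p [494.    52.69 225.64] F [ 0.14 -0.23 -0.82] M [ 0.049  0.036 -0.073] w -0.15 0.0 yaw 90.01 q6 -2.8 t6 -0.011
[416.01567463 204.39315072] [305.42605121 214.35176446]
[437.18983654 229.78602818] [305.37745566 202.15943213]
[316.93834824 240.00320231] [327.64592424 206.65801833]
[316.83474923 264.64670962] [327.95595439 198.81303519]
```

View pics/d.png

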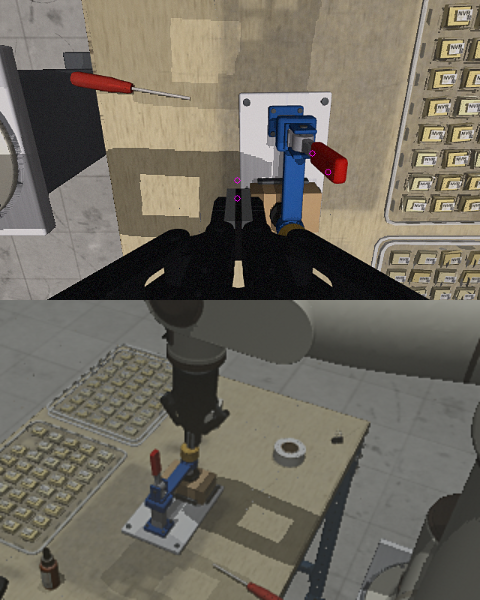

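The wrist view shows the red grip at about px (413,200) to (452,223), leaning a little right of my prediction. So the lever is near x 567, y 57, with the shut fingers on its open side. I descend and approach it.

Call:
servo_tool(targets=[[0.004,0,0.03,0,0,0,-1],[0,0,0.026,0,0,0,-1],[0,0.02,0,0,0,0,-1],[0,0.018,0,0,0,0,-1],[0,0,0,0,0,0,-1],[0,0,0,0,0,0,-1]])

```text
clock: 17.27
tool_pos: [531.3, 57.2, 169.7]
ee_rot: [-180.0, -0.0, 90.1]
contact_force: [0.0, -0.7, 0.4]
gripper_width: 0.2
finger_force: 0.0
```

```bash
python3 - <<'E'
from h import *
w=snap("wrist")[...,::-1].copy()
exec(open("m.py").read())
cv2.imwrite("pics/e.png",w)
E
```

```text
17.325 p [531.25  57.23 169.87] F [-0.02 -0.04  1.  ] M [ 0.     0.057 -0.012] w 0.07 0.0 yaw 90.05 q6 -2.2 t6 -0.001
```

View pics/e.png

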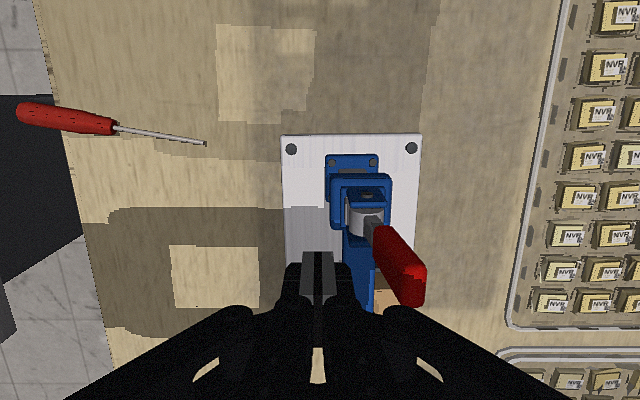

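The shut fingertips (px 319,252) line up with the lever (grip top at px 410,285), with about 25 mm still to go. I push along the closing arc, halfway first.

Call:
servo_tool(targets=[[0,0.011,-0.002,0,0,0,-1],[0,0.0105,-0.002,0,0,0,-1],[0,0.0095,0.0005,0,0,0,-1],[0,0.0095,0.0005,0,0,0,-1],[0,0.0095,0.003,0,0,0,-1],[0,0.0095,0.003,0,0,0,-1],[0,0.008,0.005,0,0,0,-1],[0,0.008,0.0055,0,0,0,-1]])

```text
clock: 18.32
tool_pos: [607.7, 57.4, 155.9]
ee_rot: [-180.0, -0.0, 90.1]
contact_force: [-1.2, 1.8, 0.0]
gripper_width: -0.5
finger_force: 0.9
```

```bash
python3 - <<'E'
from h import *
w=snap("wrist")[...,::-1].copy()
exec(open("m.py").read())
cv2.imwrite("pics/f.png",w)
E
```

```text
18.375 p [608.06  57.33 154.85] F [-0.65  0.16 -1.16] M [0.039 0.018 0.059] w -0.31 0.4 yaw 90.05 q6 -1.9 t6 -0.01
```

View pics/f.png

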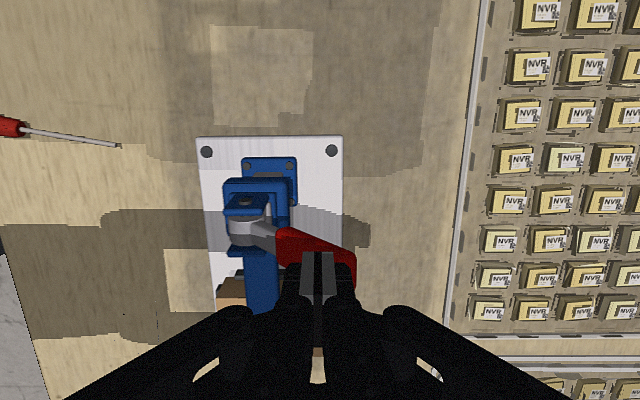

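The lever has swung about halfway: the grip spans px 275–357 and the fingers sit on it at 300–337. I continue the arc down.

Call:
servo_tool(targets=[[0,0.006,0.007,0,0,0,-1],[0,0.006,0.0075,0,0,0,-1],[0,0.004,0.008,0,0,0,-1],[0,0.002,0.009,0,0,0,-1],[0,0,0.008,0,0,0,-1],[0,0,0.006,0,0,0,-1],[0,0,0.003,0,0,0,-1],[0,0,0,0,0,0,-1]])

```text
clock: 19.38
tool_pos: [625.0, 57.4, 107.6]
ee_rot: [-180.0, -0.0, 90.1]
contact_force: [0.2, 0.6, -0.3]
gripper_width: 0.4
finger_force: 0.0
```

```bash
python3 m.py
```

```text
19.375 p [624.98  57.41 107.61] F [ 0.24  0.56 -0.28] M [ 0.028  0.014 -0.062] w 0.35 0.0 yaw 90.06 q6 -1.8 t6 -0.0
```

Call:
servo_tool(targets=[[0,0,0.002,0,0,0,-1],[0,0,0.002,0,0,0,-1],[0,0,0,0,0,0,-1]])

```text
clock: 19.75
tool_pos: [625.2, 57.4, 103.7]
ee_rot: [-180.0, -0.0, 90.1]
contact_force: [-0.2, -0.5, 0.8]
gripper_width: -0.0
finger_force: 0.1
```

Call:
servo_tool(targets=[[0,0,0.002,0,0,0,-1],[0,0,0,0,0,0,-1]])

```text
clock: 20.0
tool_pos: [625.1, 57.4, 101.6]
ee_rot: [-180.0, -0.0, 90.1]
contact_force: [0.2, -0.4, 0.2]
gripper_width: -0.1
finger_force: 0.1
```

Call:
servo_tool(targets=[[0,0,0.002,0,0,0,-1],[0,0,0,0,0,0,-1]])

```text
clock: 20.25
tool_pos: [625.3, 57.4, 100.9]
ee_rot: [180.0, -0.0, 90.1]
contact_force: [-4.9, 0.3, 13.8]
gripper_width: -0.2
finger_force: 6.6
```

Call:
servo_tool(targets=[[0,0,0.002,0,0,0,-1],[0,0,0,0,0,0,-1]])

```text
clock: 20.5
tool_pos: [625.5, 57.4, 100.6]
ee_rot: [179.9, 0.0, 90.1]
contact_force: [-12.2, -0.8, 30.1]
gripper_width: -0.1
finger_force: 15.6
```

```bash
python3 - <<'E'
from h import *
w=snap("wrist")[...,::-1].copy();s=snap("side")[...,::-1]
exec(open("m.py").read())
cv2.imwrite("pics/g.png",np.hstack([w[150:350,200:440],cv2.resize(s[180:260,280:376],(240,200),interpolation=0)]))
E
```

```text
20.6 p [625.52  57.38 100.57] F [-11.63  -0.47  30.54] M [-0.084  2.12  -0.016] w -0.12 15.5 yaw 90.06 q6 -1.8 t6 -0.007
```

View pics/g.png

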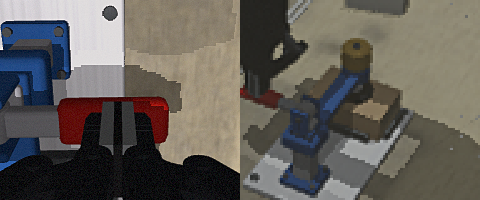

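The lever lies level against its stop (firm 30 N reaction), and the carton is still under the foot. I back off upward and get clear.

Call:
servo_tool(targets=[[0,0,-0.004,0,0,0,-1],[0,0,-0.02,0,0,0,-1],[0,0,-0.04,0,0,0,-1],[0,0,-0.05,0,0,0,-1],[0,0,-0.03,0,0,0,-1],[0,0,0,0,0,0,-1],[0,0,0,0,0,0,-1]])

```text
clock: 21.48
tool_pos: [624.9, 57.4, 240.7]
ee_rot: [-179.9, -0.0, 90.1]
contact_force: [-1.1, -0.0, -0.3]
gripper_width: -0.3
finger_force: 0.0
```

```bash
python3 - <<'E'
from h import *
exec(open("m.py").read())
im=snap("wrist");m=cv2.inRange(cv2.cvtColor(im,cv2.COLOR_RGB2HSV),(0,150,60),(6,255,255));m[:,:150]=0
k=cv2.boundingRect(m);print("red bbox",k)
for dz,a in((128,"level"),):
    print(a,[proj("wrist",[567+r,57,128]).round() for r in(40,86)])
for s in(75,80,85,90):
    t=np.radians(s);print(s,[proj("wrist",[567+r*np.sin(t),57,128+r*np.cos(t)]).round(1) for r in(40,86)])
E
```

```text
21.475 p [624.94  57.4  240.66] F [-1.11 -0.01 -0.28] M [-0.055 -0.02   0.014] w -0.27 0.0 yaw 90.06 q6 -1.8 t6 0.0
red bbox (286, 176, 61, 26)
level [array([297., 186.]), array([350., 186.])]
75 [array([294.1, 189. ]), array([349.2, 193.2])]
80 [array([295.3, 187.8]), array([350.4, 190.6])]
85 [array([296.1, 186.7]), array([350.8, 188.1])]
90 [array([296.5, 185.6]), array([350.4, 185.6])]
```

The red bounding box (length and rows) matches a level lever, and the robot touches nothing.

```bash
python3 -c "
from plant import manip
print(manip.finish_job())"
```

```text
the job is handed in; nothing more can be done
None
```

The nut was turned clockwise until the foot dragged at about 5 N (estimated from wrist torque), then released; the lever was pushed down to its stop, and the job was handed in at about 21.5 s with the arm clear of everything.

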